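Unpark the side jaw of a radio-handset cradle and hold its index plunger out

TASK

The sliding side jaw of the radio-handset cradle is parked open by a sprung index plunger. First pull the plunger's round knob all the way up to its stop with the jaw still parked, then, keeping the pin fully clear of the strip, slide the jaw by that knob until you feel its rubber pad come gently up against the side of the handset. Finish still gripping the knob: plunger held fully up and the pad resting against the handset; do not let go, and leave the other things on the bench alone.

Things in the scene. Friction and masses are not known exactly. Their poses are not given: they have to be found in the camera images.
- cradle: Fixed aluminium base plate 230 x 440 x 12 mm lying on the bench, turned up to 23 degrees either way; origin at the centre of its underside, x across its width, y along its length and the jaw's rail, z up. The handset is bolted on its +y half; the jaw slides on a steel rail along y (at cradle x = 0) on its -y half.
- handset: Black radio handset with two sticks, 150 x 180 mm in x, y, bolted in a nest on the cradle at a different place along y each time; axes as the cradle's, origin at the centre of the nest's underside, 12 mm above the bench. Top of the case 69 mm, stick ends 98 mm above the bench.
- hole (a point): Centre of the mouth of the parking hole (10 mm wide), in the top of a steel strip (30 mm wide, top 26 mm above the bench) that runs along y beside the rail; at x +60, y -95 mm of the cradle.
- knob (a point): Middle of the plunger's black round knob: upright cylinder, 26 mm diameter, 27 mm tall (13 mm above this point, 14 below), standing above a steel collar (21 mm diameter, top at 72 mm). This point is 93 mm above the bench with the plunger down and moves with it; it starts straight above the hole. Nothing within 40 mm beside the knob at its height. Grip it from above by its sides.
- plunger (a joint): Plunger travel, m: 0 down, pin (8 mm diameter) 10 mm deep in the parking hole; grows straight upward; the pin's tip leaves the hole at 0.010; hard stop, fully up, at 0.016. The spring pulls it down with about 5 N at 0 rising evenly to 10 N at 0.016, and returns it when let go; at the stop the force rises sharply beyond this.
- jaw (a joint): Jaw travel, m, along the cradle's +y towards the handset; 0 parked. With the pin in its hole the jaw is locked (1 mm play); with the pin out it slides with about 2.5 N of friction. The pad meets the handset after 0.033 to 0.073, then the force rises steeply.
- pad_face (a point): Centre of the front (+y) face of the jaw's black rubber pad (64 mm wide, 28 tall), 46 mm above the bench at cradle x = 0, always 50 mm to the cradle's +y of the knob's axis. The grey jaw carriage behind it is 66 mm in x, 80 mm in y, top 61 mm above the bench; an ear on its +x side (36 mm along y, top 58 mm above the bench) carries the plunger.
- flank_face (a point): Point at the middle of the flat side of the fixed handset that the pad will meet (120 mm wide in x, 30 mm tall); at the pad's height and straight ahead of it in the cradle's +y direction. Axes as the cradle's: the pad touches when pad_face reaches the same cradle y.
- motor_a: Small electric motor, 29 mm diameter, 36 mm tall with its shaft, loose on the cradle's plate; origin at its underside. Leave alone.
- nutbox: Clear small-parts box 35 x 50 x 18 mm, loose on the cradle's plate; origin at its underside. Leave alone.

How it is judged:
By the outcome, as a careful person would: the job done as asked, in the order asked, and still so for the second after the job is handed in, while the arm keeps its last pose, push and grip.
It also fails if it takes over 38 s, if anything falls off the work surface, if the arm or the gripper's body presses on something with over 40 N, if the wrist force passes 120 N, or if a joint passes its speed limit or range.

ROBOT

A 6-joint arm with a two-finger parallel gripper is mounted at the origin on the work surface. World frame = base frame: x ahead of the robot, y to its left, z up, the work surface at z = 0. Lengths are in mm, angles in rad, forces in N, time in s.
With the tool pointing down it reaches from about 225 to 875 mm from the base axis. Payload 3.4 kg.
Tool frame: the origin (TCP) lies on the centre line of the jaws, within the pads' length; the fingertips stand 17 mm ahead of it and the grasp point (between the pads) lies 2 mm behind it; x points along the fingers, z is the direction in which the jaws open and shut, and the axes are right-handed (so a half turn about x gives the same grasp; the last joint's range is limited). The gripper opens to 85 mm and grips with 20 to 120 N. Pads are 22 mm wide; open, the fingers measure 114 mm over their backs; the gripper's body (76 mm by 85 mm) begins 54 mm behind the grasp point. The pads swing forward as they close: fully open they stand 13 mm farther back than shut.
Start: joints at [1.196, 0.276, 1.505, -0, 1.361, -0.121], TCP at [144.388, 556.609, 248.328] pointing down, gripper open.
Joint ranges: [-2.89, 2.89], [-0.75, 2.08], [0.22, 2.7], [-1.18, 4.32], [0.11, 2.71], [-2.7, 2.7]. Speed limits (rad/s): [2.57, 2.57, 3.14, 3.14, 3.14, 3.14].

INTERFACE

Orientations are given as [roll, pitch, yaw] about the fixed x, y, z axes, in that order (R = Rz(yaw) Ry(pitch) Rx(roll)).
In Python, from bench import robot gives the robot as it stands.
- The arm moves only by the shell command python3 -m creep 'ROWS'. ROWS is JSON, a list of rows, each a list of 5 numbers: the opening in per cent of the stroke, from 0 (shut) to 100 (fully open), then the shift along the tool's x, y, z in mm, then the turn about the tool's x in degrees. A call has 1 to 12 rows; each row shifts and turns the commanded pose from where the row before left it, along the tool's axes as they then stand; what a row does not reach is not made up. A row lasts 1/8 s, in which the tool goes at most 62.5 mm and 10.7 degrees, less where a joint would pass 70% of its speed; a pose out of reach is approached as far as the arm can. A call with a gripper value outside its range is refused whole. The fingers move at their own pace and stop on an object; the grip force is fixed at half the most. Time passes only in rows, so rows that do not move let the fingers close. It gives the time, the measured TCP pose, the force and the opening at its end, in the units of the state.
- robot.read_state(): the state, without advancing time (a new reading comes with each control period).
- robot.snapshot(name): name is "scene" or "top" or "wrist"; returns (picture, depth): 420x560x3 uint8, red, green, blue; 420x560 float32, mm along the optical axis (not along the pixel's ray), 0 where there is no reading.
- robot.get_calibration(name): a dict with "K" (3x3 intrinsics, pixels), "D" ([k1, k2, p1, p2, k3] as OpenCV has them; the pictures are not rectified), "position" and "rotation" of the camera in the world. Camera axes: x right, y up, looking along -z (the intrinsics and any distortion apply to the point x, -y, -z); pixel columns grow to the right and rows downward; lengths in mm; the calibration is good to about 2 mm. A picture is of the moment at which its call begins: read the wrist's pose just before it. get_calibration takes no time and is no camera call; for the wrist camera it gives the pose at the moment of the call.
- robot.close_job(): hands the job in, once; it reports no verdict.
The state is a dict: "time": time; "joints": joint angles; "qvel": joint speeds; "effort": joint torques, N m; "tcp_pos": TCP position; "tcp_rot": TCP orientation; "ft_force": force on the tool from outside, world axes, zero at the start; "moment": the same for the moment, N m; "gripper_width": opening from 0.0 (shut) to 1.0 (fully open).
Only numpy, scipy, OpenCV 4.12 (cv2) and the standard library are available. Lean on these libraries where they do the work, as an engineer would, in place of code of your own. Each camera call takes 0.05 s, during which the arm holds its last target.

## Working session

There is one attempt and no reset: what is moved stays moved. The work goes in short steps, Python scripts to look and compute and a shell command to move; the robot and the scene stay as the last step left them, time stands still between calls to the robot, and variables do not carry over. Pictures are saved under pics/ and viewed, and the job is handed in when it is done.

```bash
mkdir -p pics; ls
cat > h.py <<'E'
import numpy as np,cv2
from bench import robot
def snap(n,f):
    p,d=robot.snapshot(n); cv2.imwrite('pics/'+f+'.png',p[:,:,::-1]); np.savez('pics/'+f+'.npz',p=p,d=d,**{k:np.array(v) for k,v in robot.get_calibration(n).items()}); return p,d
def ray(c,uv):
    u=cv2.undistortPoints(np.array([[uv]],float),c['K'],c['D'])[0,0]
    return c['position'],c['rotation']@np.array([u[0],-u[1],-1.])
def onz(c,uv,z):
    o,r=ray(c,uv); return o+r*(z-o[2])/r[2]
def depthpt(c,uv):
    o,r=ray(c,uv); return o+r*float(c['d'][int(uv[1]),int(uv[0])])
E
python3 - <<'E'
from h import *
print(robot.read_state())
snap('top','top1');snap('scene','scene1')
for n in('top','scene'):print(robot.get_calibration(n))
E
```

```text
pics
{'time': 0.0, 'joints': array([ 1.19599958e+00,  2.76581136e-01,  1.50612850e+00,  1.64181681e-06,
        1.36068057e+00, -1.20997928e-01]), 'qvel': array([ 0.0006469 , -0.00232867,  0.00101048, -0.00053841,  0.00088847,
       -0.00160611]), 'effort': array([-2.07546007e-03, -4.16759562e+01, -2.45804805e+01, -4.42826176e-04,
        1.11647020e-02, -3.52133021e-06]), 'tcp_pos': array([144.1954018 , 556.11975797, 247.44942272]), 'tcp_rot': array([ 3.01970179,  1.56899878, -1.94648636]), 'ft_force': array([ 0.48501427, -0.27139835, -0.18970758]), 'moment': array([ 0.03848133, -0.05778246,  0.0242054 ]), 'gripper_width': 0.999841862728214}
{'K': array([[466.26367051,   0.        , 282.25807166],
       [  0.        , 466.26367051, 213.18385745],
       [  0.        ,   0.        ,   1.        ]]), 'D': array([0.00994403, 0.        , 0.        , 0.        , 0.        ]), 'position': array([449.7090623,  -7.8510081, 721.5604236]), 'rotation': array([ 1.00064124e-01, -7.36531434e-04, -1.54106374e+00])}
{'K': array([[440.62332559,   0.        , 276.13691547],
       [  0.        , 440.62332559, 207.34378376],
       [  0.        ,   0.        ,   1.        ]]), 'D': array([-0.06941654,  0.        ,  0.        ,  0.        ,  0.        ]), 'position': array([705.1412222 , 318.31912687, 608.96955365]), 'rotation': array([ 0.63003392, -0.01706344,  2.61883782])}
```

Add to h.py:
```python
from scipy.spatial.transform import Rotation as Ro
def load(f):
    c=dict(np.load('pics/'+f+'.npz')); 
    if c['rotation'].shape==(3,): c['rotation']=Ro.from_euler('xyz',c['rotation']).as_matrix()
    return c
```

```text
(no output)
```

View pics/top1.png

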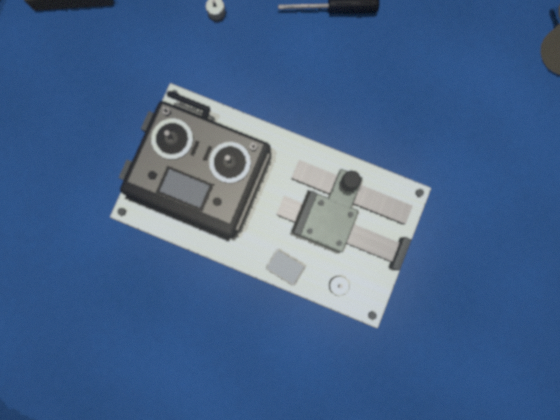

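View pics/scene1.png

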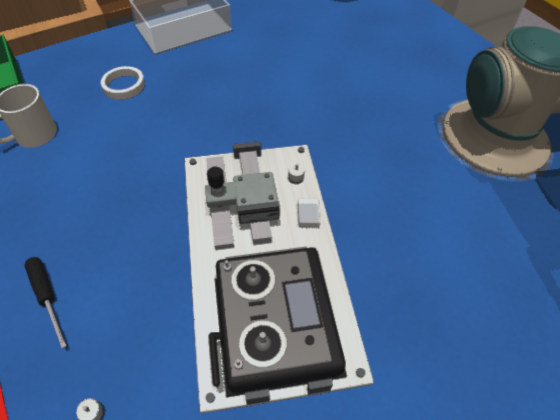

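Top view: the knob is the black disc at about (350,181), the plate corners are at (170,85), (430,187), (378,326) and (111,216), and the handset is at left. Scene view: the knob is at (215,177).

```bash
cat > m.py <<'E'
from h import *
c=load('top1');p=c['p']
hsv=cv2.cvtColor(p,cv2.COLOR_RGB2HSV)
blue=((hsv[:,:,0]>100)&(hsv[:,:,0]<130)&(hsv[:,:,1]>120)).astype(np.uint8)
m=1-blue; m=cv2.morphologyEx(m,cv2.MORPH_OPEN,np.ones((5,5)))
cs=cv2.findContours(m,0,1)[0]; k=[q for q in cs if cv2.pointPolygonTest(q,(330,220),False)>0][0]
W=np.array([onz(c,q[0].astype(float),12.)[:2] for q in k],np.float32)
(cx,cy),(w,h),a=cv2.minAreaRect(W); print('plate',cx,cy,w,h,a)
g=p.max(2); km=np.zeros_like(g);km[165:200,332:368]=(g[165:200,332:368]<50)
n,l,s,cen=cv2.connectedComponentsWithStats(km.astype(np.uint8)); i=1+s[1:,4].argmax(); print('top blob',s[i],cen[i],[onz(c,cen[i],z) for z in(93,106)], 'd',depthpt(c,cen[i]))
c2=load('scene1');g=c2['p'].max(2);km=np.zeros_like(g);km[160:192,200:232]=g[160:192,200:232]<50
n,l,s,cen2=cv2.connectedComponentsWithStats(km.astype(np.uint8)); i2=1+s[1:,4].argmax(); print('scene blob',s[i2],cen2[i2],onz(c2,cen2[i2],93),depthpt(c2,cen2[i2]))
o1,r1=ray(c,cen[i]);o2,r2=ray(c2,cen2[i2])
t=np.linalg.lstsq(np.c_[r1,-r2],o2-o1,rcond=None)[0];print('tri',o1+r1*t[0],o2+r2*t[1])
# cradle +y: from knob side to handset
o=np.array([cx,cy])
e=cv2.boxPoints(((cx,cy),(w,h),a));d=[e[1]-e[0],e[2]-e[1]];L=max(d,key=np.linalg.norm);L=L/np.linalg.norm(L)
hs=onz(c,(195,170),69)[:2]
if (hs-o)@L<0:L=-L
X=np.array([L[1],-L[0]]);print('+y',L,'yaw deg',np.degrees(np.arctan2(X[1],X[0])),'hole pred',o+60*X-95*L)
E
python3 m.py
```

```text
plate 539.7150268554688 17.301971435546875 454.3701477050781 234.01377868652344 69.3224868774414Traceback (most recent call last):
  File "m.py", line 10, in <module>
    n,l,s,cen=cv2.connectedComponentsWithStats(km.astype(np.uint8)); i=1+s[1:,4].argmax(); print('top blob',s[i],cen[i],[onz(c,cen[i],z) for z in(93,106)], 'd',depthpt(c,cen[i]))
                                                                         ~~~~~~~~~~~~~~^^
ValueError: attempt to get argmax of an empty sequence
```

Run:
```python
from h import *
c=load('top1');print(c['p'].max(2)[166:200:2,334:370:2])
c=load('scene1');print(c['p'].max(2)[160:200:2,200:232:2])
```

```text
[[210 210 211 210 210 210 209 210 210 209 209 210 209 212 210 211 208 209]
 [210 211 207 190 188 202 206 210 206 205 210 208 210 211 209 210 208 209]
 [210 212 188 144 148 158 166 170 152 153 169 187 209 209 210 211 208 207]
 [206 206 158 134 153 142 100  82  78  77  83 114 174 207 207 209 208 210]
 [194 182 133 148 144 100  73  75  73  73  74  77 112 191 210 209 210 208]
 [187 155 136 151 112  71  75  74  73  77  72  74  79 140 192 210 208 210]
 [178 129 144 139  79  69  76  77  77  75  75  73  74  87 160 209 211 208]
 [164 132 151 118  64  66  76  77  76  76  78  76  72  80 160 208 210 209]
 [134 143 143  83  59  63  76  77  76  75  77  76  71  98 178 207 211 210]
 [130 152 138  79  58  60  70  76  79  74  76  72  71 121 190 207 208 211]
 [138 159 143  85  61  57  61  66  71  69  69  66  89 145 183 192 203 207]
 [149 160 140  92  72  61  57  56  60  59  63  74 113 158 180 188 189 189]
 [154 162 154 114  88  73  61  61  60  65  86 106 139 173 185 188 187 184]
 [158 160 160 149 120  90  82  81  82  88 117 133 169 185 186 188 186 186]
 [164 159 162 159 149 124 106 105 114 140 142 140 
[... 816 characters left out ...]
  23  22  27 125 200 213 215]
 [215 212 215 204  61  21  20  21  21  22  19  22 114 193 211 214]
 [215 212 215 213  91  20  21  22  21  20  19  25 104 159 161 149]
 [215 212 213 202 134  23  20  22  21  19  20  42 134 141 140 140]
 [215 212 196 114 121  73  23  18  19  20  25  57  87 133 142 142]
 [215 213 194 127 122 100  65  45  39  51  70  68  73 114 140 142]
 [216 213 195 128 122 108  74  73  71  77  80  67  75 110 141 141]
 [216 213 194 133 127 109  65  67  69  70  68  67  78 115 142 142]
 [216 214 201 137 140 125  76  67  70  71  70  76 107 142 142 142]
 [216 215 211 138 142 143 140 101  89  88  97 116 141 142 141 141]
 [217 215 211 133 142 143 143 142 141 140 141 141 139 136 131 127]]
```

```bash
sed -i 's/<50)$/<100)/; s/<50;km/<50;km/; s/\[160:192,200:232\]<50/[160:192,200:232]<56/' m.py
sed -i "s/^m=1-blue.*/m=((g0:=p.max(2))>170).astype(np.uint8)*(hsv[:,:,1]<50).astype(np.uint8)/" m.py
sed -i "s/^cs=.*/cs=cv2.findContours(m,0,1)[0]; k=max(cs,key=cv2.contourArea)/" m.py
python3 m.py
```

```text
plate 537.4833984375 11.950408935546875 437.47698974609375 228.01565551757812 69.38179779052734
top blob [340 171  21  23 354] [349.72033898 182.24858757] [array([557.92503847, -97.13763669,  93.        ]), array([555.68689614, -95.29099454, 106.        ])] d [555.99280454 -95.54339286 104.22316515]
scene blob [208 167  16  22 283] [215.34982332 177.50883392] [562.36036235 -97.25058184  93.        ] [565.09139137 -89.30180681 102.86916472]
tri [558.57903456 -97.67723452  89.20133668] [561.5281279  -99.67283527  89.99254061]
+y [0.35213903 0.93594766] yaw deg -20.618204 hole pred [560.18704987 -98.09295654]
```

```bash
cat > go.py <<'E'
from h import *
import sys
def to(T,yaw=None):
    s=robot.read_state();R=Ro.from_euler('xyz',s['tcp_rot']).as_matrix()
    print('t',s['time'],'tcp',s['tcp_pos'].round(2),'f',s['ft_force'].round(2),'w',s['gripper_width'])
    print('x',R[:,0].round(3),'y',R[:,1].round(3),'z',R[:,2].round(3))
    L=np.array([.352,.936,0]);z=R[:,2]
    # turn about tool x
    a=np.degrees(np.arctan2(np.dot(np.cross(z,L),R[:,0]),z@L)); print('turn z->+y',a,' or ',a-180*np.sign(a))
    print('shift tool',(R.T@(np.array(T)-s['tcp_pos'])).round(1))
    print('L in tool',(R.T@L).round(3),'up in tool',R.T[:,2].round(3))
if __name__=='__main__': to([float(v) for v in sys.argv[1:4]])
E
python3 go.py 559.5 -97.5 180
```

```text
t 0.1 tcp [144.2  556.17 247.53] f [ 0.29 -0.17 -0.6 ] w 0.9973351993130292
x [-0.001 -0.002 -1.   ] y [-0.968  0.251  0.   ] z [ 0.251  0.968 -0.002]
turn z->+y 6.068996995829489  or  -173.93100300417052
shift tool [  68.3 -566.1 -528.4]
L in tool [-0.002 -0.106  0.994] up in tool [-1.     0.    -0.002]
```

```bash
python3 -m creep '[[100,0,0,0,6.1],[100,0,-40,-30,0],[100,0,-40,-30,0],[100,0,-40,-30,0],[100,0,-40,-30,0],[100,0,-40,-30,0],[100,0,-40,-30,0],[100,0,-40,-30,0],[100,0,-40,-30,0],[100,0,-40,-30,0],[100,0,-40,-30,0],[100,0,-40,-30,0]]'; python3 go.py 559.5 -97.5 180
```

```text
time: 1.6
tcp_pos: [440.2, 91.2, 248.1]
tcp_rot: [1.051, 1.57, 2.261]
ft_force: [0.1, 0.3, -0.2]
gripper_width: 0.997
t 1.6 tcp [440.24  91.19 248.08] f [ 0.09  0.32 -0.24] w 0.9974380172159872
x [-0.  0. -1.] y [-0.936  0.353  0.   ] z [0.353 0.936 0.   ]
turn z->+y -0.04806172937273536  or  179.95193827062727
shift tool [  68.  -178.2 -134.5]
L in tool [0.    0.001 1.   ] up in tool [-1.  0.  0.]
```

```bash
python3 -m creep '[[100,8,-45,-33,0],[100,10,-45,-33,0],[100,10,-45,-33,0],[100,10,-43.2,-35.5,0],[100,0,0,0,0],[100,0,0,0,0]]'; python3 go.py 559.5 -97.5 95
python3 - <<'E'
from h import *
snap('wrist','w1');print(robot.get_calibration('wrist'))
E
```

```text
time: 2.35
tcp_pos: [558.4, -95.6, 209.7]
tcp_rot: [1.338, 1.568, 2.547]
ft_force: [0.3, 0.6, -0.4]
gripper_width: 1.002
t 2.35 tcp [558.42 -95.62 209.66] f [ 0.29  0.57 -0.41] w 1.0021875352196836
x [-0.002  0.001 -1.   ] y [-0.936  0.353  0.002] z [0.353 0.936 0.001]
turn z->+y -0.07140800460796132  or  179.92859199539203
shift tool [114.7  -1.9  -1.4]
L in tool [0.001 0.001 1.   ] up in tool [-1.     0.002  0.001]
{'K': array([[338.14718186,   0.        , 277.99211888],
       [  0.        , 338.14718186, 209.3115085 ],
       [  0.        ,   0.        ,   1.        ]]), 'D': array([0.01068177, 0.        , 0.        , 0.        , 0.        ]), 'position': array([484.74467224, -67.52723929, 335.50343443]), 'rotation': array([-3.12649364e-01, -4.25983224e-04,  1.21260626e+00])}
```

View pics/w1.png

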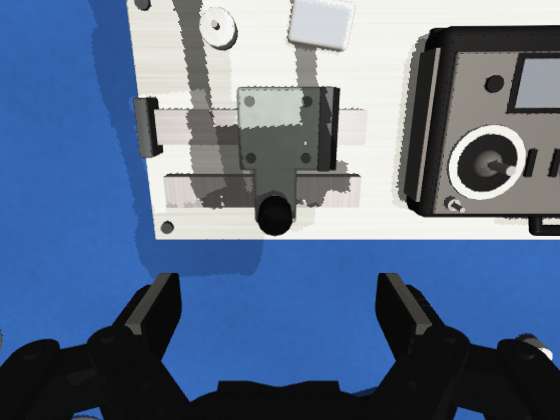

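Wrist view: the knob is the black disc near (275,215), centred between the fingers. The pad's front edge is near column 338, and the handset's near side is at about column 400–435.

Run:
```python
from h import *
c=load('w1');g=c['p'].max(2)
km=np.zeros_like(g);km[190:240,250:300]=g[190:240,250:300]<50
n,l,s,cen=cv2.connectedComponentsWithStats(km); i=1+s[1:,4].argmax();print(s[i],cen[i])
for z in(93,100,106):print(z,onz(c,cen[i],z))
print(g[194:238:3,256:296:2])
O=np.array([537.5,12.]);L=np.array([.352,.936]);X=np.array([.936,-.352])
def cr(P):return np.r_[(P[:2]-O)@X,(P[:2]-O)@L,P[2]].round(1)
print('knob',cr(onz(c,cen[i],98)))
print('pad front top edge z60',[cr(onz(c,(338.,v),60.)) for v in (95.,160.)])
for u in range(396,445,4): print(u,[cr(depthpt(c,(u,v))) for v in(110,150)])
```

```text
[ 257  196   36   39 1115] [274.31479821 214.95874439]
93 [561.42990882 -99.09854963  93.        ]
100 [559.21634572 -98.18722574 100.        ]
106 [557.31900591 -97.40609098 106.        ]
[[ 75  85  80  70  59  57  55  56  62  67  60  57  58  61  81  87  89  87
   87  80]
 [ 68  58  58  59  55  51  19   6   7   7   9   8   9  42  55  75  88  87
   87  78]
 [ 56  59  60  57   6   7   8   9   9  10  10   9   9  10   6  26  87  88
   88  79]
 [ 56  60  49   7   8   7  10   8  10  10  10  10   7   7   9   9  27  84
   88  80]
 [ 55  58   8   7   9  10  11  12  10  13  13  12  11  10  10   7   9  31
   87  78]
 [ 56  40   7   9  10  14  17  16  17  16  16  16  17  15  12  10  10  15
   86  77]
 [ 56  30   8  10  11  16  17  16  15  16  16  17  17  18  15  13  10   8
   58  54]
 [ 55  21   9  10  12  10  11  15  15  15  16  17  16  16  16  16  13   9
   46  55]
 [ 55  13   9   8  10   8  10  14  15  14  17  16  14  14  13  17  15  10
   79 111]
 [111   7  10  10  10  11  10  10  12   9  10  10  11  10  11  10  10  11
  102 147]
 [223 132   9   9  10  10  11  12  11  10  11  13  11  11  10
[... 579 characters left out ...]
3.8, 23.1, 12.1])]
404 [array([-12.6,  23. ,  10.8]), array([23.8, 27. , 11.9])]
408 [array([-12.6,  26.4,  11.7]), array([23.8, 30.7, 12. ])]
412 [array([-12.6,  29.7,  12.7]), array([20.6, 25.5, 34.9])]
416 [array([-13.2,  24.7,  34.8]), array([19.4, 25.6, 43.2])]
420 [array([-13.5,  24.6,  43.3]), array([18.2, 25.3, 52.1])]
424 [array([-13.7,  24.8,  50.8]), array([17.5, 26.5, 57.1])]
428 [array([-13.8,  25.3,  57.3]), array([17.5, 29.8, 56.9])]
432 [array([-13.8,  28.5,  57. ]), array([17.1, 31.7, 60. ])]
436 [array([-13.9,  29.8,  61.2]), array([16.7, 33.6, 62.8])]
440 [array([-13.9,  33.7,  59.5]), array([16.7, 36.8, 62.7])]
444 [array([-14. ,  35.2,  62.9]), array([16.2, 38.2, 66.4])]
```

```bash
python3 -m creep '[[100,40,-2,-2,0],[100,40,0,0,0],[80,0,0,0,0],[80,0,0,0,0],[80,0,0,0,0]]'; python3 go.py 560.1 -98.3 93
```

```text
time: 3.02
tcp_pos: [561.6, -98.5, 132.4]
tcp_rot: [-1.474, 1.567, -0.262]
ft_force: [0.3, -0.2, -0.6]
gripper_width: 0.8
t 3.025 tcp [561.57 -98.51 132.44] f [ 0.32 -0.16 -0.63] w 0.7996526772818552
x [ 0.004 -0.001 -1.   ] y [-0.936  0.352 -0.004] z [0.352 0.936 0.   ]
turn z->+y 0.005818842280269847  or  -179.99418115771974
shift tool [39.4  1.6 -0.3]
L in tool [ 0. -0.  1.] up in tool [-1.    -0.004  0.   ]
```

```bash
python3 -m creep '[[70,20,1.5,0,0],[60,18,0,0,0],[60,0,0,0,0],[60,0,0,0,0],[60,0,0,0,0]]'; python3 go.py 560.1 -98.3 93;  python3 - <<'E'
from h import *
snap('wrist','w2')
E
```

```text
time: 3.65
tcp_pos: [559.8, -98.3, 93.5]
tcp_rot: [-1.468, 1.568, -0.257]
ft_force: [-0.3, -0.4, -0.4]
gripper_width: 0.597
t 3.65 tcp [559.76 -98.28  93.5 ] f [-0.26 -0.43 -0.38] w 0.5972809688850403
x [ 0.002 -0.001 -1.   ] y [-0.936  0.353 -0.002] z [0.353 0.936 0.   ]
turn z->+y -0.031006771522658814  or  179.96899322847733
shift tool [ 0.5 -0.3  0.1]
L in tool [0.    0.001 1.   ] up in tool [-1.    -0.002  0.   ]
```

View pics/w2.png

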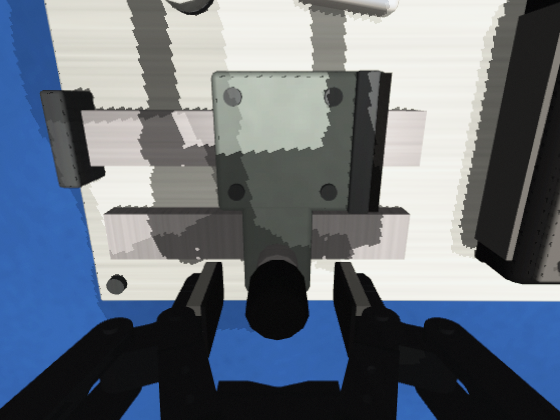

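The knob (column about 277) sits midway between the pads (columns 222 and 334). Now I'll close the gripper.

```bash
python3 -m creep '[[40,0,0,0,0],[34,0,0,0,0],[30,0,0,0,0],[20,0,0,0,0],[10,0,0,0,0],[10,0,0,0,0],[10,0,0,0,0],[10,0,0,0,0]]'; python3 go.py 560.1 -98.3 109.5
```

```text
time: 4.7
tcp_pos: [559.0, -98.2, 92.6]
tcp_rot: [-2.051, 1.57, -0.84]
ft_force: [-1.6, -1.3, 5.7]
gripper_width: 0.284
t 4.7 tcp [558.98 -98.21  92.6 ] f [-1.62 -1.26  5.66] w 0.2837707868896518
x [ 0. -0. -1.] y [-0.936  0.352 -0.   ] z [ 0.352  0.936 -0.   ]
turn z->+y -0.02553380155431146  or  179.9744661984457
shift tool [-16.9  -1.1   0.3]
L in tool [-0.  0.  1.] up in tool [-1. -0. -0.]
```

```bash
python3 -m creep '[[10,-2,0,0,0],[10,-2,0,0,0],[10,-2,0,0,0],[10,-2,0,0,0],[10,-2,0,0,0],[10,0,0,0,0],[10,0,0,0,0]]'; python3 -m creep '[[10,-2,0,0,0],[10,-1,0,0,0],[10,-1,0,0,0],[10,0,0,0,0],[10,0,0,0,0]]'
```

```text
time: 5.58
tcp_pos: [558.8, -98.1, 102.2]
tcp_rot: [2.672, 1.571, -2.401]
ft_force: [1.3, -3.2, -7.1]
gripper_width: 0.283
time: 6.2
tcp_pos: [558.8, -98.0, 106.3]
tcp_rot: [1.488, 1.571, 2.698]
ft_force: [1.6, -2.8, -8.5]
gripper_width: 0.285
```

```bash
python3 -m creep '[[10,-1,0,0,0],[10,-0.5,0,0,0],[10,0,0,0,0],[10,0,0,0,0]]'; python3 -m creep '[[10,-0.6,0,0,0],[10,0,0,0,0],[10,0,0,0,0]]';python3 -m creep '[[10,-0.6,0,0,0],[10,0,0,0,0],[10,0,0,0,0]]'
```

```text
time: 6.7
tcp_pos: [558.9, -98.0, 107.8]
tcp_rot: [0.902, 1.571, 2.113]
ft_force: [1.1, -3.0, -9.0]
gripper_width: 0.286
time: 7.08
tcp_pos: [558.9, -98.0, 108.4]
tcp_rot: [0.822, 1.571, 2.032]
ft_force: [1.8, -3.7, -9.2]
gripper_width: 0.284
time: 7.45
tcp_pos: [558.8, -98.0, 108.9]
tcp_rot: [1.313, 1.57, 2.523]
ft_force: [1.7, -3.2, -10.7]
gripper_width: 0.287
```

```bash
python3 -m creep '[[10,-0.6,0,0,0],[10,0,0,0,0],[10,0,0,0,0]]';python3 -m creep '[[10,-0.6,0,0,0],[10,0,0,0,0],[10,0,0,0,0]]'
```

```text
time: 7.82
tcp_pos: [558.8, -98.0, 109.0]
tcp_rot: [1.445, 1.57, 2.656]
ft_force: [2.3, -3.1, -17.6]
gripper_width: 0.281
time: 8.2
tcp_pos: [558.7, -97.9, 109.1]
tcp_rot: [1.496, 1.57, 2.707]
ft_force: [3.7, -4.0, -20.8]
gripper_width: 0.28
```

```bash
python3 -m creep '[[10,0,-0.3,1,0],[10,0,0,2,0],[10,0,0,3,0],[10,0,0,3,0],[10,0,0,3,0],[10,0,0,0,0],[10,0,0,0,0]]'; python3 go.py 584.5 -32.5 109.1
```

```text
time: 9.07
tcp_pos: [563.0, -86.5, 109.2]
tcp_rot: [1.225, 1.569, 2.436]
ft_force: [4.3, -2.5, -23.8]
gripper_width: 0.283
t 9.075 tcp [563.03 -86.49 109.16] f [  4.33  -2.48 -23.8 ] w 0.2827093397245905
x [-0.001  0.001 -1.   ] y [-0.936  0.353  0.002] z [0.353 0.936 0.001]
turn z->+y -0.0399277514209699  or  179.96007224857902
shift tool [ 0.1 -1.1 58.1]
L in tool [0.001 0.001 1.   ] up in tool [-1.     0.002  0.001]
```

```bash
python3 -m creep '[[10,0.2,-0.5,2,0],[10,0,0,4,0],[10,0,0,4,0],[10,0,0,4,0],[10,0,0,4,0],[10,0,0,4,0],[10,0,0,0,0],[10,0,0,0,0]]'; python3 go.py 584.5 -32.5 109.1
```

```text
time: 10.07
tcp_pos: [570.9, -65.8, 109.2]
tcp_rot: [1.419, 1.568, 2.63]
ft_force: [3.1, -3.1, -25.2]
gripper_width: 0.283
t 10.075 tcp [570.86 -65.82 109.19] f [  3.11  -3.12 -25.21] w 0.2832111890044212
x [-0.002  0.001 -1.   ] y [-0.936  0.353  0.002] z [0.353 0.936 0.   ]
turn z->+y -0.031003568604727545  or  179.96899643139528
shift tool [ 0.1 -1.  36. ]
L in tool [0.    0.001 1.   ] up in tool [-1.     0.002  0.   ]
```

```bash
python3 -m creep '[[10,0.4,-0.3,2,0],[10,0,0,4,0],[10,0,0,4,0],[10,0,0,4,0],[10,0,0,4,0],[10,0,0,3,0],[10,0,0,2,0],[10,0,0,0,0],[10,0,0,0,0]]'; python3 go.py 584.5 -32.5 109.1
python3 - <<'E'
from h import *
snap('wrist','w3');snap('top','top3')
E
```

```text
time: 11.2
tcp_pos: [579.2, -44.3, 109.1]
tcp_rot: [1.372, 1.568, 2.582]
ft_force: [-2.7, -0.3, -25.0]
gripper_width: 0.284
t 11.2 tcp [579.15 -44.35 109.14] f [ -2.7   -0.29 -24.97] w 0.28389558169701945
x [-0.002  0.001 -1.   ] y [-0.936  0.353  0.002] z [0.353 0.936 0.   ]
turn z->+y -0.038511670111318334  or  179.96148832988868
shift tool [ 0.  -0.8 13. ]
L in tool [0.    0.001 1.   ] up in tool [-1.     0.002  0.   ]
```

View pics/w3.png

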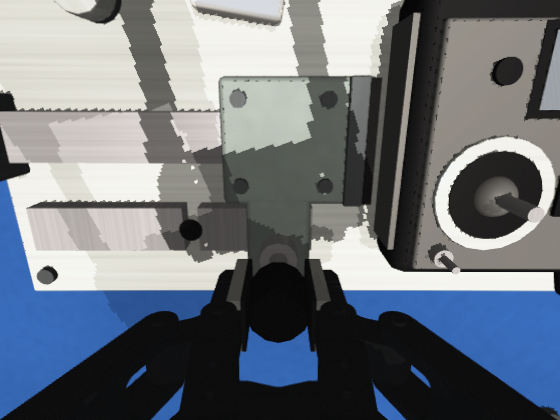

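The jaw has slid about 57 mm and the parking hole is exposed at (190,230). There is still a small gap between the pad edge (about column 372) and the handset flank (about column 385–400). I'll keep going more slowly.

```bash
python3 -m creep '[[10,0,0,2,0],[10,0,0,2,0],[10,0,0,2,0],[10,0,0,1,0],[10,0,0,0,0],[10,0,0,0,0]]'; python3 -m creep '[[10,0,0,1,0],[10,0,0,0.5,0],[10,0,0,0,0],[10,0,0,0,0]]'
```

```text
time: 12.05
tcp_pos: [581.6, -38.0, 109.2]
tcp_rot: [1.471, 1.568, 2.681]
ft_force: [-1.6, -1.1, -25.1]
gripper_width: 0.283
time: 12.55
tcp_pos: [582.1, -36.7, 109.1]
tcp_rot: [1.541, 1.568, 2.751]
ft_force: [-2.7, -2.2, -25.1]
gripper_width: 0.283
```

```bash
python3 -m creep '[[10,0,0,0.7,0],[10,0,0,0.7,0],[10,0,0,0,0],[10,0,0,0,0]]'; python3 -m creep '[[10,0,0,0.7,0],[10,0,0,0,0],[10,0,0,0,0]]';python3 -m creep '[[10,0,0,0.7,0],[10,0,0,0,0],[10,0,0,0,0]]'
```

```text
time: 13.05
tcp_pos: [582.6, -35.3, 109.1]
tcp_rot: [1.541, 1.568, 2.751]
ft_force: [-0.9, -1.1, -24.7]
gripper_width: 0.285
time: 13.42
tcp_pos: [582.8, -34.7, 109.1]
tcp_rot: [1.544, 1.568, 2.755]
ft_force: [-1.4, -2.1, -24.5]
gripper_width: 0.281
time: 13.8
tcp_pos: [583.0, -34.0, 109.1]
tcp_rot: [1.55, 1.568, 2.761]
ft_force: [-2.7, -1.1, -25.7]
gripper_width: 0.283
```

```bash
for i in 1; do python3 -m creep '[[10,0,0,0.6,0],[10,0,0,0,0],[10,0,0,0,0]]'; done; python3 -m creep '[[10,0,0,0.6,0],[10,0,0,0,0],[10,0,0,0,0]]'
```

```text
time: 14.18
tcp_pos: [583.2, -33.5, 109.1]
tcp_rot: [1.554, 1.568, 2.765]
ft_force: [-2.0, -1.4, -23.9]
gripper_width: 0.287
time: 14.55
tcp_pos: [583.5, -32.9, 109.1]
tcp_rot: [1.543, 1.568, 2.753]
ft_force: [-3.0, -1.5, -24.4]
gripper_width: 0.283
```

Run:
```python
from h import *
snap('wrist','w4')
```

```text
(no output)
```

View pics/w4.png

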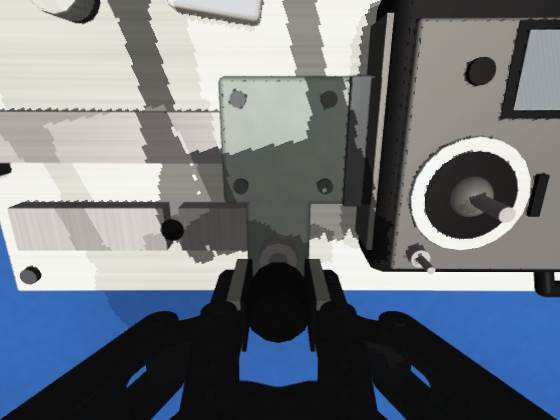

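The pad's front edge (about column 372) now nearly meets the flank. I'm continuing in half-millimetre steps.

```bash
python3 -m creep '[[10,0,0,0.5,0],[10,0,0,0,0],[10,0,0,0,0]]'; python3 -m creep '[[10,0,0,0.5,0],[10,0,0,0,0],[10,0,0,0,0]]'
```

```text
time: 14.98
tcp_pos: [583.7, -32.5, 109.1]
tcp_rot: [1.548, 1.568, 2.758]
ft_force: [-3.0, -1.9, -24.4]
gripper_width: 0.282
time: 15.35
tcp_pos: [583.7, -32.4, 109.1]
tcp_rot: [1.854, 1.568, 3.064]
ft_force: [-3.2, -2.8, -23.8]
gripper_width: 0.283
```

```bash
python3 -m creep '[[10,0,0,0.4,0],[10,0,0,0,0],[10,0,0,0,0]]'; python3 -m creep '[[10,0,0,0.2,0],[10,0,0,0,0],[10,0,0,0,0]]'; python3 go.py 584 -32 109
```

```text
time: 15.72
tcp_pos: [583.7, -32.4, 109.1]
tcp_rot: [2.06, 1.568, -3.013]
ft_force: [-2.8, -4.2, -24.6]
gripper_width: 0.285
time: 16.1
tcp_pos: [583.7, -32.4, 109.1]
tcp_rot: [2.155, 1.568, -2.918]
ft_force: [-3.3, -4.6, -24.3]
gripper_width: 0.285
t 16.1 tcp [583.71 -32.37 109.14] f [ -3.35  -4.58 -24.27] w 0.2847423340576884
x [-0.003 -0.001 -1.   ] y [-0.936  0.352  0.003] z [ 0.352  0.936 -0.002]
turn z->+y -0.02108562656037572  or  179.97891437343964
shift tool [ 0.1 -0.1  0.4]
L in tool [-0.002  0.     1.   ] up in tool [-1.     0.003 -0.002]
```

```bash
python3 -m creep '[[10,0,0,0.3,0],[10,0,0,0,0],[10,0,0,0,0],[10,0,0,0,0],[10,0,0,0,0]]'; python3 go.py 584 -32 109;python3 - <<'E'
from h import *
snap('wrist','w5');snap('scene','s5')
E
```

```text
time: 16.73
tcp_pos: [583.7, -32.3, 109.1]
tcp_rot: [2.278, 1.567, -2.794]
ft_force: [-2.8, -4.4, -23.7]
gripper_width: 0.285
t 16.725 tcp [583.71 -32.33 109.14] f [ -2.79  -4.4  -23.72] w 0.28525156751486536
x [-0.003 -0.001 -1.   ] y [-0.936  0.352  0.003] z [ 0.352  0.936 -0.002]
turn z->+y -0.015244117573487178  or  179.98475588242653
shift tool [ 0.1 -0.2  0.4]
L in tool [-0.002  0.     1.   ] up in tool [-1.     0.003 -0.002]
```

View pics/w5.png

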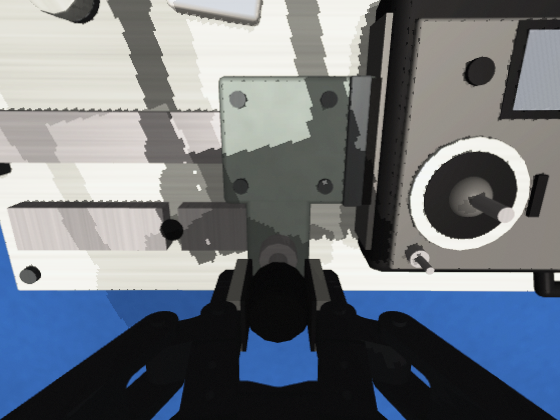

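View pics/s5.png

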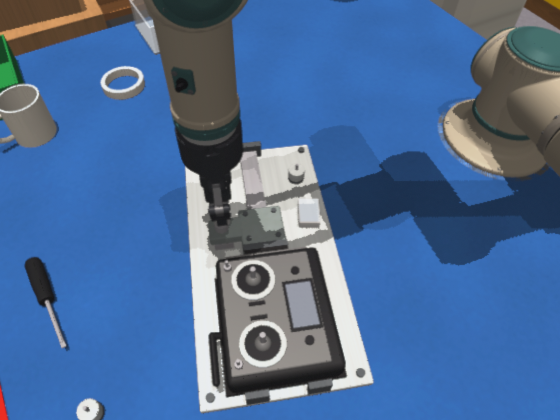

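```bash
python3 -m creep '[[10,0,0,0.4,0],[10,0,0,0,0],[10,0,0,0,0],[10,0,0,0,0]]'; python3 -m creep '[[10,0,0,0,0],[10,0,0,0,0]]'
```

```text
time: 17.32
tcp_pos: [583.7, -32.3, 109.1]
tcp_rot: [2.403, 1.567, -2.669]
ft_force: [-4.4, -5.9, -23.9]
gripper_width: 0.287
time: 17.58
tcp_pos: [583.7, -32.3, 109.1]
tcp_rot: [2.393, 1.567, -2.679]
ft_force: [-3.0, -4.8, -24.4]
gripper_width: 0.281
```

```bash
python3 -c "
from bench import robot
print(robot.close_job());s=robot.read_state();print(s['time'],s['tcp_pos'],s['ft_force'],s['gripper_width'])"
```

```text
the job is handed in; nothing more can be done
None
the job is handed in; nothing more can be done
```

The job is handed in at about 17.6 s. The plunger is held at its upper stop, the pad is against the handset, and the gripper is still closed on the knob.

- **Plunger:** With the jaw still parked, I gripped the knob and lifted it 16.4 mm. The upward motion stopped there and the force jumped from about 10 N to 20 N. I held about 24 N of upward pull at that same height for the whole slide.
- **Jaw:** I slid it about 70 mm along the cradle. The first wrist picture had put the flank about 70 mm ahead of the pad. The last 1.3 mm of commanded steps moved it no more than 0.1 mm, while the force along the slide rose from about 2.5 N to 5.5–7 N, so I estimate 3–4 N on the handset.
- **Last checks:** The grip width stayed at 0.28, and the last wrist picture shows the pad edge at the handset's side. The motor and parts box look undisturbed in the final scene picture.
- **Disagreements:** The two fixed cameras differed by a few millimetres on the knob position. The plate geometry and the wrist view agreed to about 0.5 mm, so I used those. Sideways force on the knob was 5 N or less throughout. I could not read the state after handing in.

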